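Run a plunger gauge along a grinding groove and hold the reading

ROBOT

A 6-joint arm with a two-finger parallel gripper is mounted at the origin on the work surface. World frame = base frame: x ahead of the robot, y to its left, z up, the work surface at z = 0. Lengths are in mm, angles in degrees, forces in N, time in s.
With the tool pointing down it reaches from about 300 to 850 mm from the base axis. Payload 4.2 kg.
Tool frame: the origin (TCP) lies at the centre of the arm's flange, where the gripper is bolted on; the fingertips stand 191 mm ahead of it and the grasp point (between the pads) lies 172 mm ahead of it; z points along the fingers, x is the direction in which the jaws open and shut, and the axes are right-handed (so a half turn about z gives the same grasp; the last joint's range is limited). The gripper opens to 91 mm and grips with 3 to 60 N. Pads are 32 mm wide; open, the fingers measure 118 mm over their backs; the gripper's body (76 mm by 178 mm) begins 60 mm behind the grasp point.
Start: joints at [67.323, 18.312, 89.639, -0, 72.044, -1.146], TCP at [211.031, 534.873, 404.776] pointing down, gripper open.
Joint ranges: [-177.97, 177.97], [-48.28, 115.42], [12.27, 149.76], [-77.06, 257.06], [2.81, 150.46], [-146.56, 146.56]. Speed limits (degrees/s): [147.25, 147.25, 180, 180, 180, 180].

INTERFACE

Orientations are given as [roll, pitch, yaw] about the fixed x, y, z axes, in that order (R = Rz(yaw) Ry(pitch) Rx(roll)).
In Python, from workcell import telemetry, imaging, env gives the robot as it stands. The module is installed in compiled form; this text tells all that it offers.
- The arm moves only by the tool jog_arm, never from a script. Its argument "series" is a list of rows, each a list of 3 entries, a list of its own where there are three numbers: the shift along the world's x, y, z in mm, then the turn, a rotation vector about the world's x, y, z in rad, then the opening, from 0 (shut) to 1 (fully open). In form: [[[x, y, z], [ax, ay, az], jaw], ...]. A call has exactly 5 rows; each row is the pose to reach, as a shift and turn from the pose measured when the call began; what a row does not reach only later rows make up. A row lasts 1/12 s, in which the tool goes at most 41.7 mm and 7.16 degrees, less where a joint would pass 70% of its speed; a pose out of reach is approached as far as the arm can. A call with a gripper value outside its range is refused whole. The fingers move at their own pace and stop on an object; "squeeze" is the grip in N (left out, the last holds). Time passes only in rows, so rows that repeat a pose let the fingers close, or fill a call up. It gives the time, the measured TCP pose, the force and the opening at its end, in the units of the state.
- telemetry.state(): the state, without advancing time (a new reading comes with each control period).
- imaging.grab_frame(name): name is "scene" or "side" or "wrist"; returns a dict with "pixels" (384x512x3 uint8, red, green, blue), "fov_y" (degrees; the focal length in pixels is half the picture's height over the tangent of half this angle, whatever the lens; pixels are square), "cx", "cy" (the principal point, pixels), "k1" (the pictures are not rectified: a ray, as slopes to the right and down, at radius r is drawn at 1 + k1 r^2 times it, then the intrinsics apply), "R" (3x3) and "t" (3): a world point X has camera coordinates R X + t; the wrist camera has in their place "T_tool_cam" (4x4, takes a point from camera to tool coordinates, whose origin is the TCP and whose axes are the tool frame's). Camera axes: x right, y down, z forward; pixel columns grow to the right and rows downward; lengths in mm; the calibration is good to about 2 mm. A picture is of the moment at which its call begins: read the wrist's pose just before it. There is no depth.
- env.job_done(): hands the job in, once; it reports no verdict.
The state is a dict: "time_s": time; "qpos": joint angles; "qvel": joint speeds; "effort": joint torques, N m; "ee_pos": TCP position; "ee_rot": TCP orientation; "force": force on the tool from outside, world axes, zero at the start; "torque": the same for the moment, N m; "gripper_width": finger opening in mm.
Only numpy, scipy, OpenCV 4.12 (cv2) and the standard library are available. Lean on these libraries where they do the work, as an engineer would, in place of code of your own. Each camera call takes 0.05 s, during which the arm holds its last target.

TASK

Take the blue plunger gauge out of its stand, set its orange tip in the groove of the sloping grinding stone at the white mark, and draw it along the groove to the red mark, keeping the tip in touch all the way, slowly (always under 10 cm a second). Keep the gauge square to the stone's sloping face and press only lightly, from the white mark to the last. Finish still holding the gauge at rest on the red mark, square to the face and with the spring plunger pushed in part-way, not to its stop, without letting go; leave the bowl, the two loose baduk stones and the bronze ring where they are.

Things in the scene. Friction and masses are not known exactly. Their poses are not given: they have to be found in the camera images.
- gauge_grip (a point): Centre of the gauge's blue grip, a square bar 24 x 24 x 60 mm (30 mm above and below this point) with a 4 mm brass button on top; z points up along the gauge, x and y square to the flats. Under the grip: brass collar 32 mm wide, 5 mm thick, then steel barrel 14 mm wide to 60 mm below this point, then the plunger. Stands upright and loose in its stand; lifts straight out.
- gauge: The whole gauge, 100 to 200 g. Origin on its axis at the end of the free tip, 80 mm below the grip centre; z up along the gauge towards the grip.
- tip (a point): Lowest point of the orange ball tip (8 mm across) of the gauge's plunger; 80 mm from the grip centre along the gauge's axis when the plunger is free.
- plunger (a joint): How far the plunger is pushed into the gauge, m: 0 free, 0.012 fully in at its stop. It springs back: about 1 N to start moving it and 0.4 N more for each mm (about 3.4 N at 6 mm).
- stand: Dark wood block 70 x 70 x 55 mm high, fixed, with an upright through hole 19 mm wide in its middle; the gauge's collar lies on its top and the tip hangs 45 mm below the top. Origin at the centre of the underside.
- stone: Grey grinding stone, fixed, 96 x 180 x 30 mm (x, y, z), in a cedar cradle, its face sloping 17 degrees (0.30 rad) down to its -x side (nearer the robot). Origin at the centre of its underside, z square to the face (face at z = 30). In mid face (x = 0) a level groove, 14 mm wide, 5 mm deep, flat floor at z = 25, runs the whole length along y. Mid face is about 63 mm above the table.
- white_mark (a point): Centre of the white painted bar across the groove (14 mm long along the groove, 58 mm across it), on the groove's floor, at stone y = +45 mm; axes as the stone's.
- red_mark (a point): Centre of the red painted bar across the groove (same size), on the groove's floor, at stone y = -45 mm; axes as the stone's.
- way1 (a point): Point on the groove's floor a quarter of the way from the white mark to the red one (unmarked).
- way2 (a point): Point on the groove's floor half-way between the marks (unmarked).
- way3 (a point): Point on the groove's floor three quarters of the way from the white mark to the red one (unmarked).
- bowl: Bystander: red lacquered bowl, 90 mm across, 38 mm high; origin at the centre of its underside.
- shell_stone: Bystander: pale lens-shaped baduk stone, 22 mm across, 9 mm high; origin under its centre.
- glass_stone: Bystander: black lens-shaped baduk stone, 22 mm across, 9 mm high; origin under its centre.
- gauge_ring: Bystander: bronze ring lying flat, 40 mm outside, 27 mm inside, 8 mm high; origin under its centre.
There are look-alikes about, which are no part of the job. There is more than one size of the part that bears stone; the job needs the larger. Of the things that look like the gauge, the larger one is meant.

How it is judged:
By the outcome, as a careful person would: the job done as asked, in the order asked, and still so for the second after the job is handed in, while the arm keeps its last pose, push and grip.
It also fails if it takes over 48 s, if anything falls off the work surface, if the arm or the gripper's body presses on something with over 40 N, if the wrist force passes 120 N, or if a joint passes its speed limit or range.

## Working session

There is one attempt and no reset: what is moved stays moved. The work goes in short steps, Python scripts to look and compute and a tool call to move; the robot and the scene stay as the last step left them, time stands still between calls to the robot, and variables do not carry over. Pictures are saved under pics/ and viewed, and the job is handed in when it is done.

Besides the shell and the picture viewer there is one more tool, called after ">>>" as a command line: name --argument value ..., lists and objects as JSON in quotes. jog_arm: Moves the arm, as the interface text tells. Its arguments: {"type":"object","properties":{"series":{"type":"array"},"squeeze":{"type":"number"}},"required":["series"]}

```bash
mkdir -p pics; cat > h.py <<'E'
import numpy as np, cv2, json
from workcell import telemetry, imaging, env
from scipy.spatial.transform import Rotation as Rn
def cap(name,tag):
    s=telemetry.state(); f=imaging.grab_frame(name)
    cv2.imwrite(f'pics/{tag}.png',cv2.cvtColor(np.asarray(f['pixels']),cv2.COLOR_RGB2BGR))
    np.save(f'pics/{tag}.npy',dict(f=f,s=s),allow_pickle=True); return f,s
def load(tag):
    d=np.load(f'pics/{tag}.npy',allow_pickle=True).item(); return d['f'],d['s']
def cam(f,s):
    fl=192/np.tan(np.radians(f['fov_y'])/2)
    if 'R' in f and f.get('R') is not None: R=np.array(f['R']);t=np.array(f['t'])
    else:
        T=np.array(f['T_tool_cam']); W=np.eye(4); W[:3,:3]=Rn.from_euler('xyz',s['ee_rot'],degrees=True).as_matrix(); W[:3,3]=s['ee_pos']
        M=np.linalg.inv(W@T); R=M[:3,:3]; t=M[:3,3]
    return fl,R,t,f['cx'],f['cy'],f['k1']
def proj(tag,X):
    fl,R,t,cx,cy,k=cam(*load(tag)); p=np.atleast_2d(X)@R.T+t; s=p[:,:2]/p[:,2:]; r2=(s**2).sum(1,keepdims=True); s=s*(1+k*r2); return s*fl+[cx,cy]
def ray(tag,uv):
    fl,R,t,cx,cy,k=cam(*load(tag)); d=(np.array(uv,float)-[cx,cy])/fl; s=d.copy()
    for _ in range(50): s=d/(1+k*(s@s))
    v=R.T@np.array([s[0],s[1],1]); return -R.T@t, v/np.linalg.norm(v)
def onz(tag,uv,z):
    o,v=ray(tag,uv); return o+v*(z-o[2])/v[2]
def tri(obs):
    A=np.zeros((3,3));b=np.zeros(3)
    for tag,uv in obs:
        o,v=ray(tag,uv);P=np.eye(3)-np.outer(v,v);A+=P;b+=P@o
    X=np.linalg.solve(A,b); return X,[np.round(proj(tag,X)[0]-uv,1) for tag,uv in obs]
def crop(tag,x0,y0,x1,y1,k,out):
    im=cv2.imread(f'pics/{tag}.png')[y0:y1,x0:x1]; cv2.imwrite(f'pics/{out}.png',cv2.resize(im,None,fx=k,fy=k,interpolation=cv2.INTER_CUBIC))
E
python3 - <<'E'
from h import *
for n in ['scene','side','wrist']:
    f,s=cap(n,n+'0'); print(n,{k:(np.round(v,3).tolist() if k!='pixels' else 0) for k,v in f.items()})
print(s)
E
```

```text
scene {'pixels': 0, 'fov_y': 49.045, 'cx': 254.902, 'cy': 191.605, 'k1': -0.146, 'R': [[-0.42, 0.908, -0.012], [0.657, 0.294, -0.694], [-0.626, -0.299, -0.72]], 't': [198.689, -320.913, 1286.868]}
side {'pixels': 0, 'fov_y': 48.43, 'cx': 250.491, 'cy': 196.075, 'k1': -0.004, 'R': [[0.686, -0.727, -0.009], [-0.501, -0.463, -0.731], [0.527, 0.507, -0.682]], 't': [-361.789, 352.704, 590.664]}
wrist {'pixels': 0, 'fov_y': 67.66, 'cx': 250.419, 'cy': 188.014, 'k1': -0.035, 'T_tool_cam': [[1.0, -0.001, 0.001, 0.577], [0.001, 0.957, 0.288, -82.042], [-0.001, -0.288, 0.957, 20.768], [0.0, 0.0, 0.0, 1.0]]}
{'time_s': 0.1, 'qpos': array([ 6.73212180e+01,  1.83472408e+01,  8.96983816e+01, -1.95530788e-03,
        7.20435978e+01, -1.14617078e+00]), 'qvel': array([-0.00211502, -0.04335629, -0.11108837, -0.03557443,  0.02209941,
       -0.01698722]), 'effort': array([-1.74704390e-03, -4.13333774e+01, -2.32509702e+01,  7.27449870e-02,
        4.22195171e-02, -4.57141925e-05]), 'ee_pos': array([210.9927353, 534.7337146, 404.0185211]), 'ee_rot': array([1.79999926e+02, 8.92394260e-02, 6.84679930e+01]), 'force': array([ 0.45826647, -0.96748184,  0.23769118]), 'torque': array([0.00770402, 0.00012127, 0.03678425]), 'gripper_width': 91.36486746912635}
```

View pics/scene0.png

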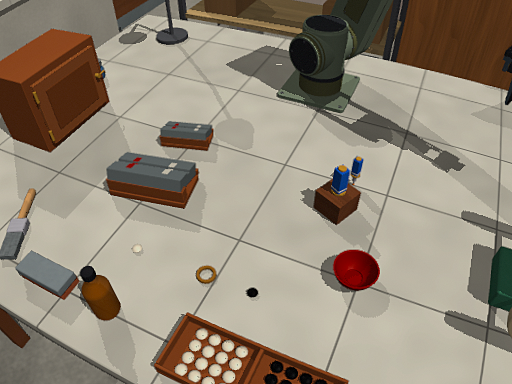

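View pics/side0.png

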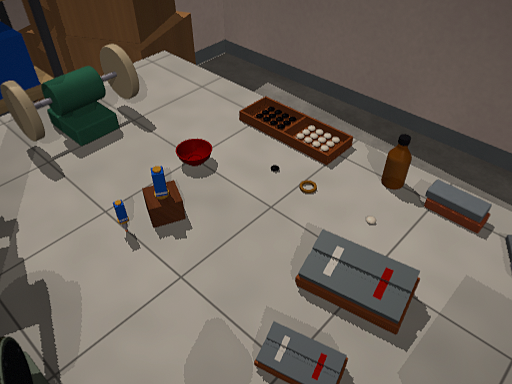

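View pics/wrist0.png

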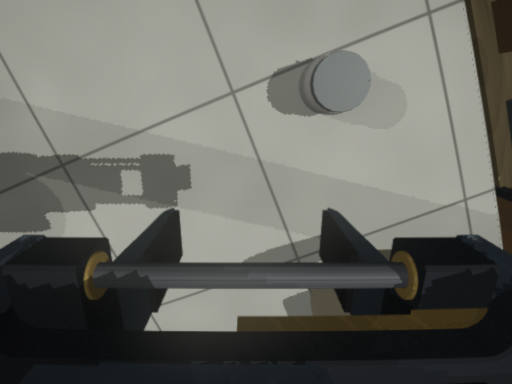

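```bash
python3 - <<'E'
from h import *
crop('scene0',300,145,380,235,7,'c1');crop('side0',100,155,200,235,7,'c2')
crop('scene0',95,140,215,215,6,'c3');crop('side0',285,220,430,335,5,'c4')
E
```

```text
(no output)
```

View pics/c1.png

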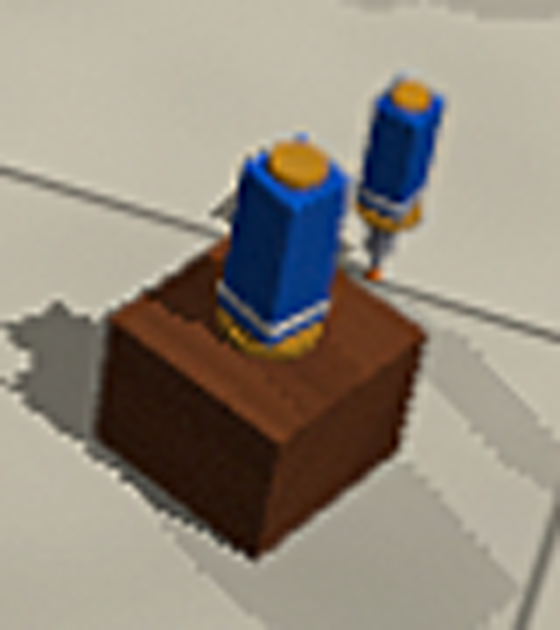

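View pics/c2.png

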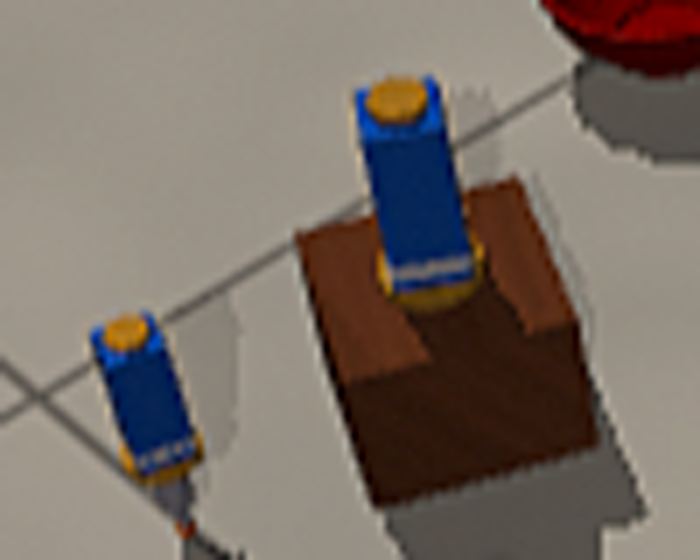

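View pics/c3.png

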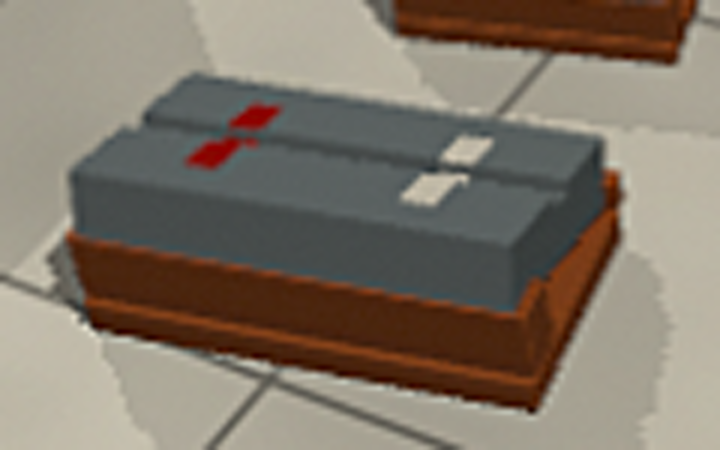

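View pics/c4.png

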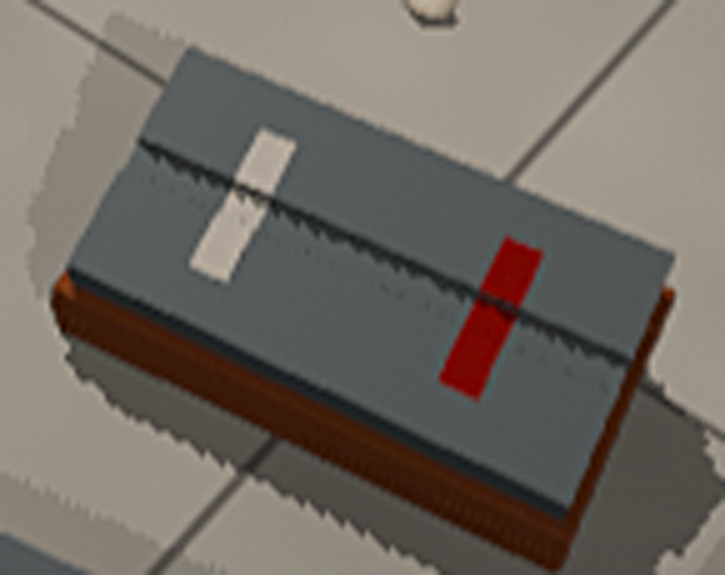

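```bash
cat > fit.py <<'E'
from h import *
from scipy.optimize import least_squares
def A(pts,x0,y0,k): return np.array(pts,float)/k+[x0,y0]-0.5+0.5/k
def stoneT(p):
    R=Rn.from_euler('z',p[2],degrees=True).as_matrix()@Rn.from_euler('y',-np.degrees(0.30) if True else 0,degrees=True).as_matrix()
    # face centre at p[0],p[1],63
    c=np.array([p[0],p[1],p[3] if len(p)>3 else 63.]); return R,c   # c = face centre (z=30)
E
python3 - <<'E'
from fit import *
L=np.array([[48,90,0],[48,-90,0],[-48,-90,0],[-48,90,0]])
Sc=A([(515,245),(75,175),(195,73),(605,138)],95,140,6)
Si=A([(188,47),(675,258),(572,518),(70,270)],285,220,5)
def res(p):
    R,c=stoneT(p);X=L@R.T+c
    return np.r_[(proj('scene0',X)-Sc).ravel(),(proj('side0',X)-Si).ravel()]
r=least_squares(res,[500,-150,0,63]);print(r.x,np.round(r.fun,1))
r=least_squares(res,[500,-150,0]);print(r.x,np.round(r.fun,1))
R,c=stoneT(r.x)
for n,y in (('white',45),('red',-45)): print(n,c+R@[0,y,-5])
# bars outer ends check
X,e=tri([('scene0',A([(300,163)],300,145,7)[0]),('side0',A([(397,103)],100,155,7)[0])]);print('button',X,e)
for t,uv in (('scene0',A([(300,163)],300,145,7)[0]),('side0',A([(397,103)],100,155,7)[0])): print(onz(t,uv,124))
Lc=np.array([[-35,-35,0],[35,-35,0],[35,35,0],[-35,35,0]])
P1=A([(110,318),(285,445),(425,335)],300,145,7);P2=A([(297,237),(345,383),(577,322),(518,180)],100,155,7)
for u in P1: print('s',onz('scene0',u,55))
for u in P2: print('d',onz('side0',u,55))
# grip top corners
for u in A([(240,160),(293,210),(350,180),(300,137)],300,145,7): print('gs',onz('scene0',u,120))
for u in A([(355,95),(363,138),(445,128),(433,78)],100,155,7): print('gd',onz('side0',u,120))
E
```

```text
[ 559.43138879 -222.17967856   11.14169819   60.4078676 ] [-0.6  0.3 -1.  -0.4 -0.6  0.1 -0.1 -0.  -0.4  0.8  0.2  0.4 -0.6 -0.9
 -0.9  0. ]
[ 558.77980735 -222.28892439   11.07218617] [-0.7 -0.8 -1.2 -1.5 -0.7 -0.9 -0.1 -1.  -0.3  0.   0.5 -0.3 -0.4 -1.5
 -1.  -0.7]
white [ 551.58785313 -177.84278733   58.22331755]
red [ 568.87195553 -266.16752794   58.22331755]
button [457.50299449 190.71484243 121.32798969] [array([-0.4,  0.2]), array([-0.5, -0.2])]
[459.43795018 191.82992929 124.        ]
[456.02305597 186.59395751 124.        ]
s [475.83556297 145.40331021  55.        ]
s [504.2899227  210.31764093  55.        ]
s [442.82578472 236.91041849  55.        ]
d [440.42664744 233.35467462  55.        ]
d [412.20751518 171.63248636  55.        ]
d [473.96824577 142.25093563  55.        ]
d [502.68032036 204.71744731  55.        ]
gs [461.10862446 174.53017945 120.        ]
gs [475.17394339 194.92687737 120.        ]
gs [456.017519   206.61367544 120.        ]
gs [444.08489876 187.86743043 120.        ]
gd [452.66763978 202.68598196 120.        ]
gd [442.61219735 185.60629381 120.        ]
gd [460.9521228  172.15091128 120.        ]
gd [472.54960675 192.44059265 120.        ]
```

```bash
python3 - <<'E'
from fit import *
print('small tip',onz('scene0',A([(375,275)],300,145,7)[0],4),onz('side0',A([(185,530)],100,155,7)[0],4))
print('small button',tri([('scene0',A([(412,95)],300,145,7)[0]),('side0',A([(127,332)],100,155,7)[0])]))
print('bowl',onz('scene0',[357,262],38),onz('side0',[194,149],38))
E
```

```text
small tip [370.84380386 209.06294036   4.        ] [367.53833011 204.50843377   4.        ]
small button (array([369.00807432, 207.65048832,  82.72595239]), [array([-0.3,  0.2]), array([-0.4, -0.2])])
bowl [608.66818187 278.28060121  38.        ] [620.84645267 275.81436676  38.        ]
```

>>> jog_arm --series '[[[246,-345,-54],[0,0,-1.8],1],[[246,-345,-54],[0,0,-1.8],1],[[246,-345,-54],[0,0,-1.8],1],[[246,-345,-54],[0,0,-1.8],1],[[246,-345,-54],[0,0,-1.8],1]]'

```text
time_s: 0.57
ee_pos: [331.5, 364.9, 377.7]
ee_rot: [-180.0, 0.0, 32.4]
force: [0.2, 0.4, -0.3]
gripper_width: 91.3
```

>>> jog_arm --series '[[[126,-175,-27],[0,0,-1.18],1],[[126,-175,-27],[0,0,-1.18],1],[[126,-175,-27],[0,0,-1.18],1],[[126,-175,-27],[0,0,-1.18],1],[[126,-175,-27],[0,0,-1.18],1]]'

```text
time_s: 0.98
ee_pos: [451.9, 196.6, 351.8]
ee_rot: [-180.0, 0.0, -3.5]
force: [0.4, 0.2, 0.6]
gripper_width: 90.9
```

>>> jog_arm --series '[[[0,0,0],[0,0,-0.56],1],[[0,0,0],[0,0,-0.56],1],[[0,0,0],[0,0,-0.56],1],[[0,0,0],[0,0,-0.56],1],[[0,0,0],[0,0,-0.56],1]]'

```text
time_s: 1.4
ee_pos: [452.0, 196.3, 351.5]
ee_rot: [180.0, 0.1, -35.9]
force: [0.2, 0.2, -0.1]
gripper_width: 91.4
```

```bash
python3 - <<'E'
from h import *
f,s=cap('wrist','w1');print(s['ee_pos'],s['ee_rot'])
E
```

```text
[451.99119703 196.34042572 351.48016939] [ 1.79986142e+02  5.69236991e-02 -3.59300195e+01]
```

View pics/w1.png

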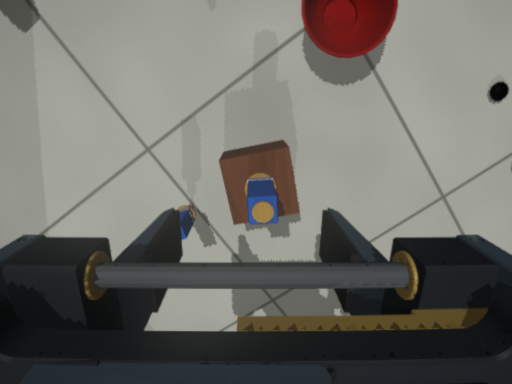

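```bash
python3 - <<'E'
from h import *
crop('w1',210,130,310,240,5,'c5')
E
```

```text
(no output)
```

View pics/c5.png

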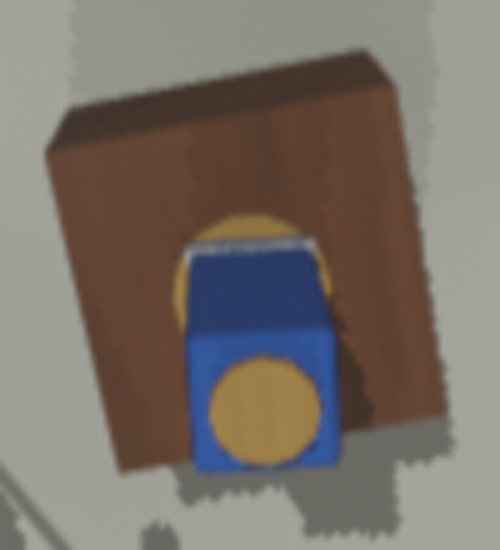

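```bash
python3 - <<'E'
from fit import *
P=np.array([onz('w1',u,120)[:2] for u in A([(188,335),(333,327),(341,463),(196,473)],210,130,5)])
print(P,P.mean(0)); d=P-np.roll(P,1,0)
for v in d: print(np.linalg.norm(v),np.degrees(np.arctan2(v[1],v[0])))
print('btn',onz('w1',A([(266,411)],210,130,5)[0],124))
C=np.array([onz('w1',u,55)[:2] for u in A([(48,150),(395,86),(446,412),(120,472)],210,130,5)]);print(C.mean(0))
E
```

```text
[[456.65795131 208.02160912]
 [475.59219463 195.90054728]
 [463.71329478 176.33866602]
 [443.98386053 188.51400124]] [459.98682531 192.19370592]
23.263261639357797 56.988221833471385
22.481674986542533 -32.625996435277905
22.886141227530416 -121.26810443130164
23.18381684916651 148.3206307914354
btn [459.9398598  191.99731694 124.        ]
[459.82874723 191.82550921]
```

>>> jog_arm --series '[[[7.5,-4.5,-10],[0,0,0.063],1],[[7.5,-4.5,-30],[0,0,0.063],1],[[7.5,-4.5,-45],[0,0,0.063],1],[[7.5,-4.5,-50],[0,0,0.063],1],[[7.5,-4.5,-50],[0,0,0.063],1]]'

```text
time_s: 1.87
ee_pos: [459.0, 191.8, 300.2]
ee_rot: [179.8, 0.2, -32.3]
force: [0.4, -0.2, -0.4]
gripper_width: 91.4
```

```bash
python3 - <<'E'
from h import *
f,s=cap('wrist','w2');print(s['ee_pos'],s['ee_rot'])
print(onz('w2',[259,255],124), proj('w2',[[460,192,124]]))
crop('w2',130,150,390,320,3,'c6')
E
```

```text
[459.00661768 191.79663546 300.2063735 ] [ 1.79830404e+02  1.69788130e-01 -3.22662742e+01]
[458.7790785  183.16810822 124.        ] [[252.99573198 243.04988931]]
```

View pics/c6.png

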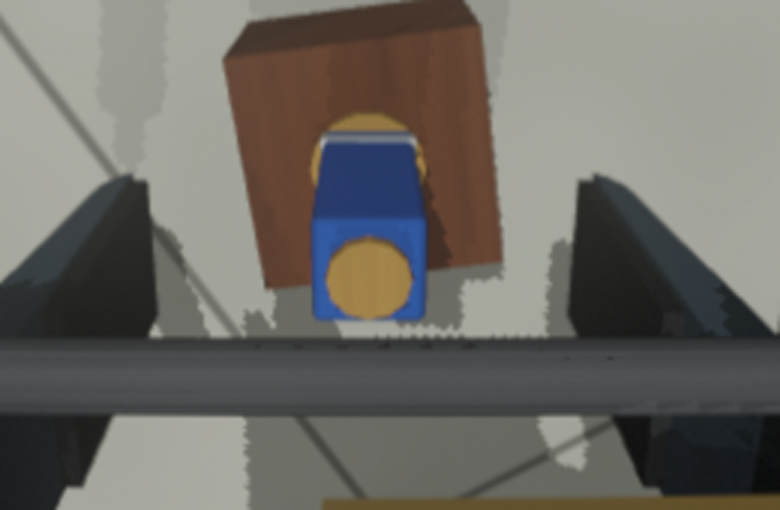

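>>> jog_arm --series '[[[0.5,0,-15],[0,0,0],1],[[0.5,0,-28],[0,0,0],1],[[0.5,0,-38],[0,0,0],1],[[0.5,0,-38],[0,0,0],1],[[0.5,0,-38],[0,0,0],0.6]]'

```text
time_s: 2.33
ee_pos: [460.1, 192.1, 263.6]
ee_rot: [179.9, 0.1, -32.3]
force: [-0.1, -0.1, -0.3]
gripper_width: 86.8
```

>>> jog_arm --series '[[[0,0,0],[0,0,0],0.4],[[0,0,0],[0,0,0],0.3],[[0,0,0],[0,0,0],0.25],[[0,0,0],[0,0,0],0.2],[[0,0,0],[0,0,0],0.1]]' --squeeze 30

```text
time_s: 2.75
ee_pos: [460.1, 192.1, 263.9]
ee_rot: [180.0, 0.1, -32.3]
force: [0.4, -0.1, -0.9]
gripper_width: 53.9
```

>>> jog_arm --series '[[[0,0,0],[0,0,0],0],[[0,0,0],[0,0,0],0],[[0,0,0],[0,0,0],0],[[0,0,0],[0,0,0],0],[[0,0,0],[0,0,0],0]]'

```text
time_s: 3.17
ee_pos: [460.1, 192.1, 263.9]
ee_rot: [180.0, 0.1, -32.3]
force: [-0.2, -0.2, -0.8]
gripper_width: 23.7
```

```bash
python3 - <<'E'
from h import *
f,s=cap('wrist','w3');print(s['ee_pos'],s['ee_rot'],s['force'],s['gripper_width'])
E
```

```text
[460.11996559 192.09355992 263.88914164] [ 1.79972843e+02  6.52991371e-02 -3.22589884e+01] [-0.17469263 -0.24569499 -0.77866908] 23.67879462982585
```

View pics/w3.png

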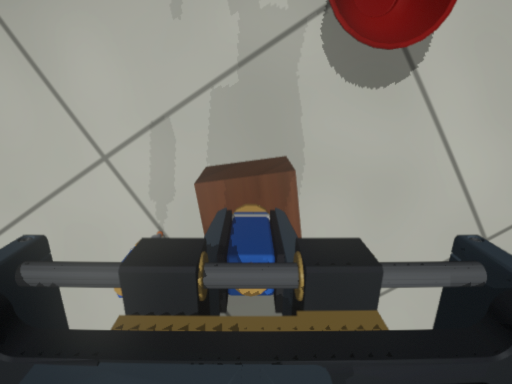

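>>> jog_arm --series '[[[0,0,0],[0,0,0],0],[[0,0,5],[0,0,0],0],[[0,0,20],[0,0,0],0],[[0,0,38],[0,0,0],0],[[0,0,60],[0,0,0],0]]' --squeeze 45

```text
time_s: 3.63
ee_pos: [459.7, 191.9, 323.8]
ee_rot: [179.8, 0.2, -32.3]
force: [0.2, 0.6, -1.0]
gripper_width: 23.8
```

>>> jog_arm --series '[[[0,0,20],[0,0,0],0],[[0,0,40],[0,0,0],0],[[0,0,60],[0,0,0],0],[[0,0,70],[0,0,0],0],[[0,0,70],[0,0,0],0]]'

```text
time_s: 4.05
ee_pos: [460.0, 192.1, 396.1]
ee_rot: [-179.9, -0.0, -32.3]
force: [0.3, 0.3, -1.4]
gripper_width: 23.9
```

```bash
python3 - <<'E'
from h import *
f,s=cap('side','s1');f,s=cap('scene','sc1');print(s['ee_pos'],s['ee_rot'],s['force'],s['gripper_width'])
Rt=Rn.from_euler('xyz',s['ee_rot'],degrees=True).as_matrix(); p=np.array(s['ee_pos'])
for d in (143.9-4,253.9,250): print(d,proj('side0',p+Rt@[0,0,d]),proj('scene0',p+Rt@[0,0,d]))
crop('s1',80,60,240,190,5,'c7');crop('sc1',270,60,430,190,5,'c8')
E
```

```text
[459.68519791 191.91545151 394.37723686] [ 1.79915565e+02  1.07385358e-01 -3.22581504e+01] [-0.70658577 -0.23807431 -1.2360617 ] 23.719010119389637
139.9 [[144.19686299 110.15551003]] [[351.83787359 115.48855139]]
253.9 [[154.53902602 160.86627165]] [[343.58456605 161.74760241]]
250 [[154.21689943 159.2875076 ]] [[343.84669038 160.30551689]]
```

View pics/c7.png

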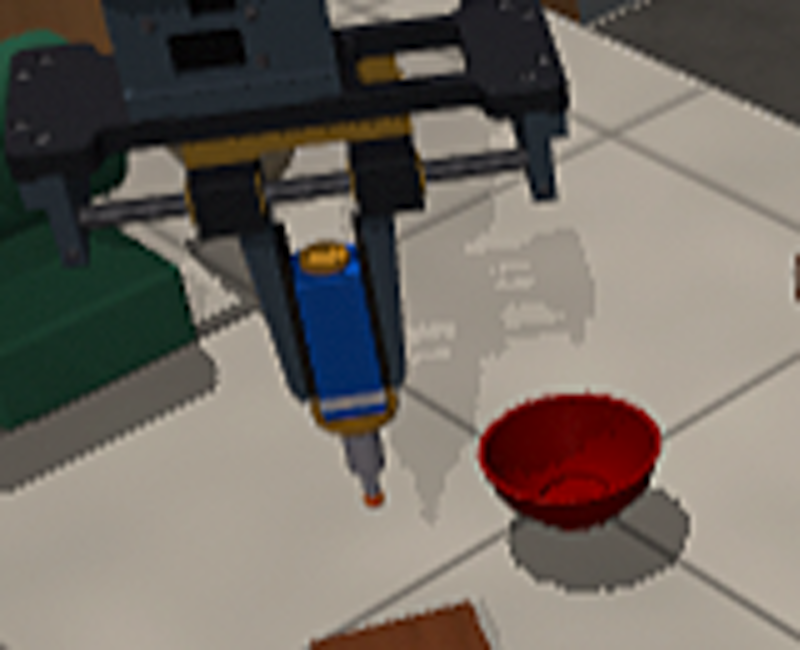

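View pics/c8.png

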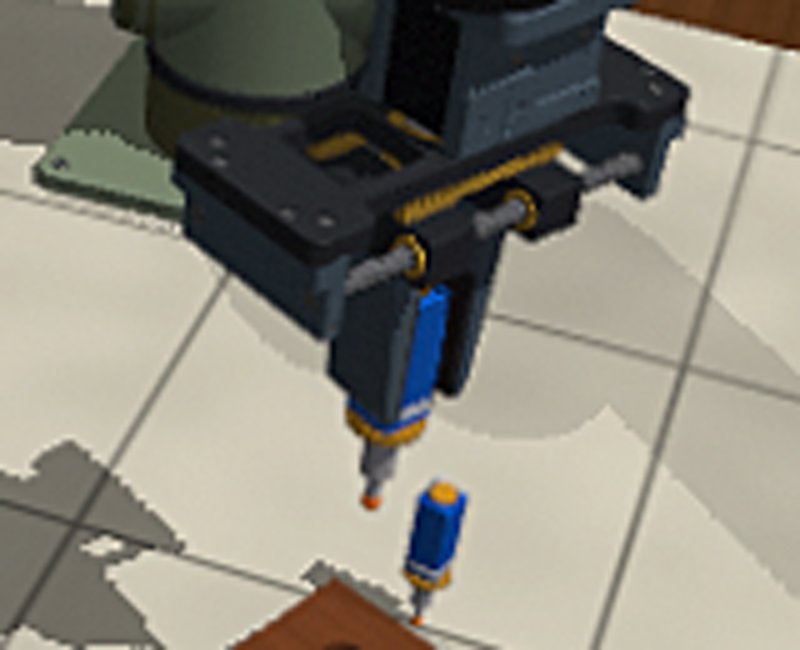

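```bash
cat > tgt.py <<'E'
from fit import *
D=253.9
def target(P,y,h,tw=0):
    """stone local y (mm), tip height h above groove floor along normal -> TCP pos,R"""
    R,c=stoneT(P); n=R[:,2]; tip=c+R@[0,y,-5+h]
    x=-R[:,1]; z=-n; yy=np.cross(z,x); return tip-D*z, np.stack([x,yy,z],1)
def delta(P,y,h,off=(0,0,0)):
    s=telemetry.state(); p,Rt=target(P,y,h); R0=Rn.from_euler('xyz',s['ee_rot'],degrees=True).as_matrix()
    print('pos',np.round(s['ee_pos'],1),'d',np.round(p-s['ee_pos'],1),'rv',np.round(Rn.from_matrix(Rt@R0.T).as_rotvec(),4),'F',np.round(s['force'],2),s['time_s'],'tiplocal',tiploc(P,s))
def tiploc(P,s):
    R0=Rn.from_euler('xyz',s['ee_rot'],degrees=True).as_matrix(); R,c=stoneT(P)
    return np.round(R.T@(np.array(s['ee_pos'])+D*R0[:,2]-c)+[0,0,5],2)
E
python3 - <<'E'
from tgt import *
delta([559,-222.2,11.1,62],45,80)
E
```

```text
pos [459.4 191.8 393.2] d [  -4.4 -388.6  -17. ] rv [ 0.1735 -0.2594 -0.8082] F [-0.9  -0.4  -2.52] 4.15 tiplocal [  4.42 425.42  84.57]
```

>>> jog_arm --series '[[[0,-35,0],[0,0,0],0],[[-2,-70,0],[0.03,-0.05,-0.16],0],[[-2,-110,0],[0.06,-0.09,-0.28],0],[[-2,-150,-5],[0.08,-0.13,-0.4],0],[[-2,-190,-8],[0.1,-0.15,-0.48],0]]'

```text
time_s: 4.57
ee_pos: [456.5, 0.4, 383.4]
ee_rot: [-170.4, -1.6, -59.5]
force: [0.4, 0.3, -2.4]
gripper_width: 24.0
```

```bash
python3 -c "
from tgt import *
delta([559,-222.2,11.1,62],45,80)"
```

```text
pos [4.565e+02 4.000e-01 3.834e+02] d [  -1.5 -197.1   -7.1] rv [ 0.0731 -0.1155 -0.3358] F [ 0.44  0.3  -2.42] 4.5667 tiplocal [  5.94 245.67  77.56]
```

>>> jog_arm --series '[[[-1,-40,-2],[0.015,-0.025,-0.07],0],[[-1,-80,-4],[0.03,-0.05,-0.15],0],[[-1,-120,-5],[0.045,-0.07,-0.21],0],[[-1,-155,-7],[0.06,-0.1,-0.28],0],[[-1.5,-185,-7],[0.073,-0.1155,-0.336],0]]'

```text
time_s: 4.98
ee_pos: [453.9, -186.9, 374.2]
ee_rot: [-162.9, 0.1, -79.2]
force: [-0.0, 0.1, -1.3]
gripper_width: 24.0
```

>>> jog_arm --series '[[[0,-10,0],[0,0,0],0],[[0,-12,0],[0,0,0],0],[[0,-12,0],[0,0,0],0],[[0,-12,0],[0,0,0],0],[[0,-12,0],[0,0,0],0]]'

```text
time_s: 5.4
ee_pos: [454.0, -197.5, 373.8]
ee_rot: [-163.0, 0.2, -79.1]
force: [0.1, 0.5, -1.7]
gripper_width: 23.5
```

```bash
python3 -c "
from tgt import *
cap('wrist','w4');cap('side','s4');cap('scene','sc4')
delta([559,-222.2,11.1,62],45,80)"
```

```text
pos [ 454.1 -197.8  374.3] d [0.9 1.  1.9] rv [-0.0018 -0.0026  0.0031] F [-0.42  1.06 -1.02] 5.55 tiplocal [-2.16 44.51 78.51]
```

View pics/w4.png

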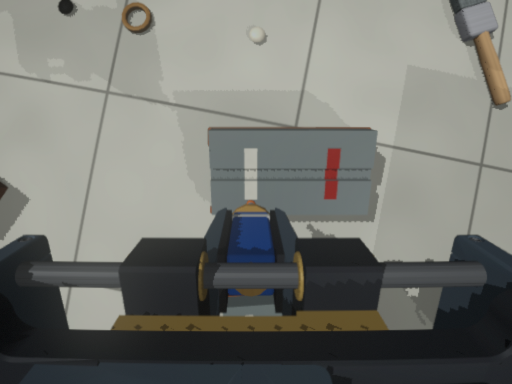

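View pics/s4.png

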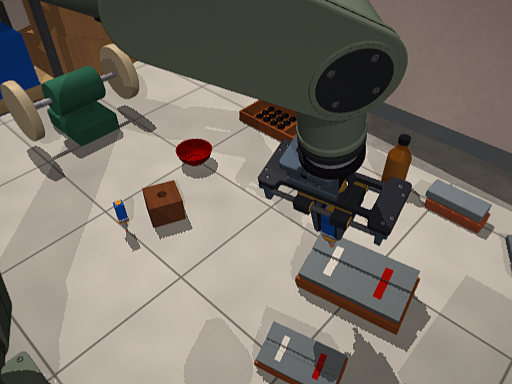

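View pics/sc4.png

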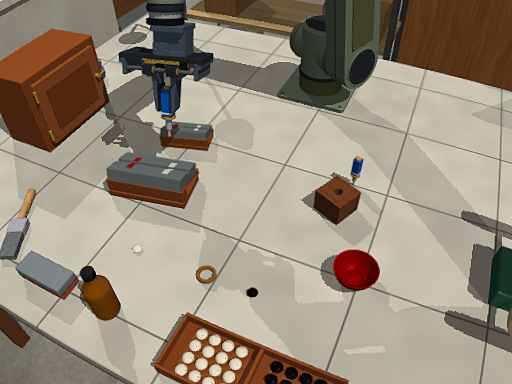

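```bash
python3 -c "
from tgt import *
crop('w4',200,115,390,230,4,'c9')"
```

```text
(no output)
```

View pics/c9.png

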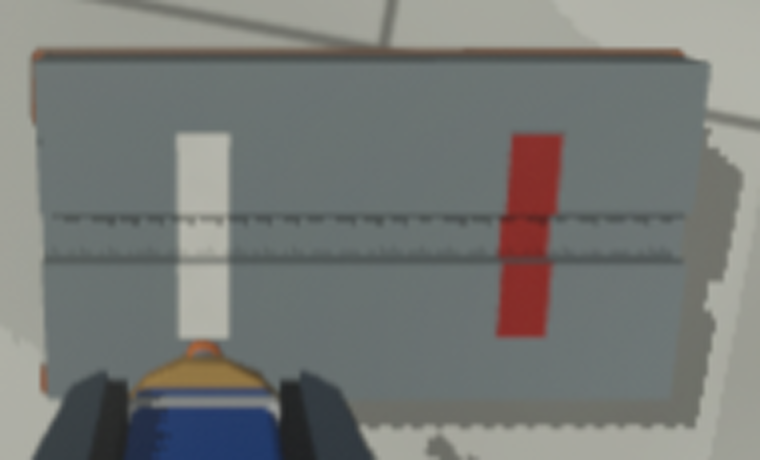

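```bash
cat > fit2.py <<'E'
from tgt import *
L=np.array([[48,90,0],[48,-90,0],[-48,-90,0],[-48,90,0]])
Lw=np.array([[48,90,0],[48,-90,0],[-48,-90,0],[29,52,0],[29,38,0],[-29,52,0],[-29,38,0],[29,-38,0],[29,-52,0],[-29,-38,0],[-29,-52,0]])
W=A([(35,60),(708,62),(672,402),(177,133),(230,133),(180,338),(228,338),(513,133),(563,134),(497,336),(545,336)],200,115,4)
Sc=A([(515,245),(75,175),(195,73),(605,138)],95,140,6)
Si=A([(188,47),(675,258),(572,518),(70,270)],285,220,5)
def res(p,a=1,b=1):
    R,c=stoneT(p)
    return np.r_[a*(proj('w4',Lw@R.T+c)-W).ravel(),b*(proj('scene0',L@R.T+c)-Sc).ravel(),b*(proj('side0',L@R.T+c)-Si).ravel()]
for a,b in ((1,0),(1,1),(0,1)):
    r=least_squares(res,[559,-222,11,62],args=(a,b)); print(r.x); print(np.round(r.fun[:22],1))
r=least_squares(lambda p:res(np.r_[p,63],1,0),[559,-222,11]);print(r.x,r.cost)
E
python3 fit2.py
```

```text
[ 561.62354255 -220.84263393   10.88311435   61.45932648]
[-0.3  0.5  0.9  0.2 -0.5 -0.8  0.2  0.  -0.1  0.  -0.2 -0.2  0.2 -0.2
 -0.3  0.1  0.1 -0.1 -0.2  0.2  0.1  0.2]
[ 561.45781676 -221.15306481   10.95897109   60.32256656]
[ 0.   1.   0.6  0.5 -0.6 -0.8  0.4  0.5  0.1  0.4  0.1 -0.   0.4 -0.
 -0.3  0.4  0.   0.2 -0.2  0.4  0.1  0.3]
[ 559.43138879 -222.17967856   11.14169807   60.40786766]
[0. 0. 0. 0. 0. 0. 0. 0. 0. 0. 0. 0. 0. 0. 0. 0. 0. 0. 0. 0. 0. 0.]
[ 561.46149339 -220.62332513   10.88701314] 1.7975197880904419
```

```bash
python3 - <<'E'
from tgt import *
f,s=load('w4'); R0=Rn.from_euler('xyz',s['ee_rot'],degrees=True).as_matrix(); C=np.array(s['ee_pos'])+(D-4)*R0[:,2]
o,v=ray('w4',proj('w4',C)[0]); 
up=-R0[:,1]*1.0; up-=v*(up@v); up/=np.linalg.norm(up)
q=lambda X:(proj('w4',X)[0]-[200,115]+.5)*4-.5
print('center',q(C),'top',q(C+4*up))
delta([561,-221.2,10.95,62],45,12)
E
```

```text
center [206.7047589  352.41623457] top [206.70365226 333.54746655]
pos [ 454.1 -197.8  374.3] d [ 22.7   6.1 -63.1] rv [-0.0018 -0.0026  0.0005] F [-0.42  1.06 -1.02] 5.55 tiplocal [-4.33 43.85 79.18]
```

>>> jog_arm --series '[[[5,1.5,-15],[0,0,0],0],[[10,3,-30],[0,0,0],0],[[15,4.5,-45],[-0.002,-0.0026,0],0],[[20,5.5,-55],[-0.002,-0.0026,0],0],[[21.8,6,-60],[-0.002,-0.0026,0],0]]'

```text
time_s: 5.97
ee_pos: [476.2, -191.0, 313.0]
ee_rot: [-162.9, 0.1, -79.0]
force: [0.3, 0.2, -0.7]
gripper_width: 23.8
```

>>> jog_arm --series '[[[0,0,0],[0,0,0],0],[[0,0,0],[0,0,0],0],[[0,0,0],[0,0,0],0],[[0,0,0],[0,0,0],0],[[0,0,0],[0,0,0],0]]'

```text
time_s: 6.38
ee_pos: [476.2, -191.1, 313.8]
ee_rot: [-162.8, 0.0, -79.0]
force: [-0.0, -0.2, -1.4]
gripper_width: 23.7
```

```bash
python3 -c "
from tgt import *
cap('wrist','w5');cap('side','s5');cap('scene','sc5')
delta([561,-221.2,10.95,62],45,12)
crop('w5',190,130,320,230,6,'d1')
crop('s5',295,190,405,290,6,'d2')
crop('sc5',110,110,215,195,6,'d3')
"
```

```text
pos [ 476.1 -191.1  313.4] d [ 0.6 -0.6 -2.2] rv [-0.0006 -0.0012 -0.0006] F [ 1.35 -0.81 -1.32] 6.5333 tiplocal [-0.09 45.92 14.22]
```

View pics/d1.png

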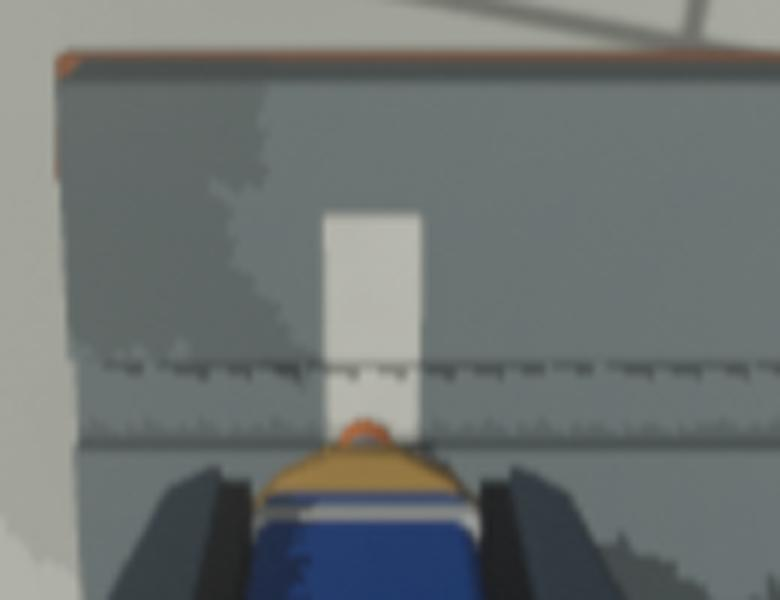

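View pics/d2.png

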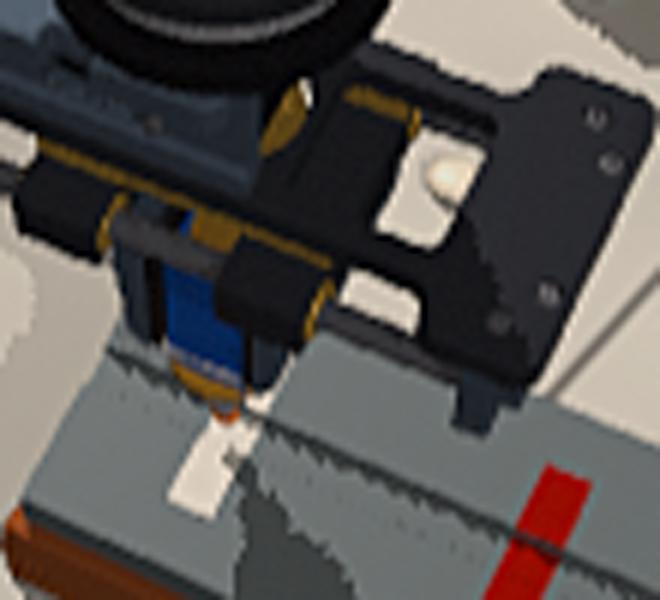

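View pics/d3.png

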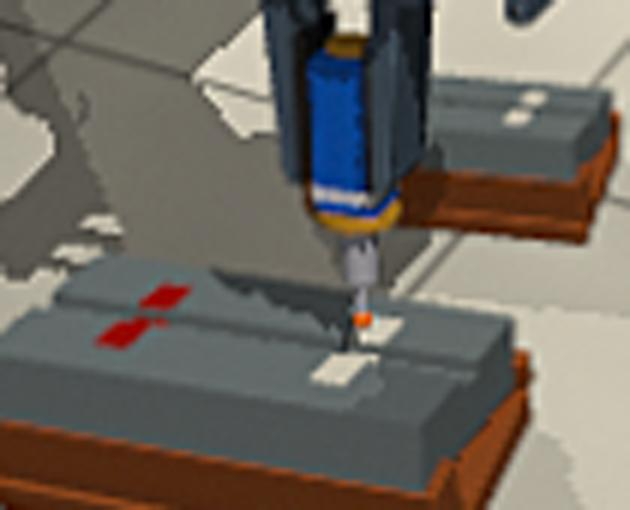

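```bash
python3 - <<'E'
from tgt import *
X,e=tri([('s5',A([(227,415)],295,190,6)[0]),('sc5',A([(362,320)],110,110,6)[0])])
f,s=load('w5'); R0=Rn.from_euler('xyz',s['ee_rot'],degrees=True).as_matrix(); C=np.array(s['ee_pos'])+(D-4)*R0[:,2]
print('tri',X,e,'fk',C,R0[:,2])
for P in ([559.43,-222.18,11.14,60.4],[558.8,-222.3,11.1,63],[561,-221.2,10.95,62]):
    R,c=stoneT(P); print('ball above floor local tri',R.T@(X-c)+[0,0,5-4],'fk',R.T@(C-c)+[0,0,1])
for t,x0,y0,k in (('s5',295,190,6),('sc5',110,110,6),('w5',190,130,6)): print(t,(proj(t,C)[0]-[x0,y0]+.5)*k-.5)
# wrist: groove edges/ mark in d1 now
o,v=ray('w5',proj('w5',C)[0]); up=-R0[:,1]; up=up-v*(up@v); up/=np.linalg.norm(up); print('top',(proj('w5',C+4*up)[0]-[190,130]+.5)*6-.5)
for P in ([559.43,-222.18,11.14,60.4],[561,-221.2,10.95,62],[562,-221,10.95,62]):
    R,c=stoneT(P); print(P,np.round((proj('w5',np.array([[29,52,0],[29,38,0],[7,45,0],[-7,45,0],[48,90,0]])@R.T+c)-[190,130]+.5)*6-.5).tolist())
E
```

```text
tri [ 545.88050708 -177.79528871   72.77364902] [array([-0.2, -0. ]), array([-0.1,  0. ])] fk [ 548.6055466  -177.0204069    75.00079975] [ 0.28964553  0.05650443 -0.95546466]
ball above floor local tri [-0.85133754 46.16627217 14.21548649] fk [ 2.5041342  46.40005698 15.50879104]
ball above floor local tri [-1.03780606 46.15943289 11.5516138 ] fk [ 2.3175091  46.39518875 12.84496679]
ball above floor local tri [-3.12080977 45.48643801 13.24271396] fk [ 0.2339065 45.7295843 14.5362522]
s5 [230.24074451 403.19190408]
sc5 [358.10882343 320.66361935]
w5 [370.31760481 438.86035184]
top [370.31591294 410.55732553]
[559.43, -222.18, 11.14, 60.4] [[331.0, 233.0], [427.0, 233.0], [379.0, 377.0], [379.0, 466.0], [62.0, 103.0]]
[561, -221.2, 10.95, 62] [[327.0, 219.0], [424.0, 219.0], [375.0, 365.0], [375.0, 454.0], [57.0, 87.0]]
[562, -221, 10.95, 62] [[327.0, 212.0], [424.0, 212.0], [375.0, 358.0], [375.0, 447.0], [57.0, 80.0]]
```

```bash
cat > st.py <<'E'
from tgt import *
P=[562.4,-221.2,11.05,62.8]
import sys
if __name__=='__main__':
    delta(P,float(sys.argv[1]),float(sys.argv[2])); R,c=stoneT(P); print('n',R[:,2],'-y',-R[:,1],'Fstone',R.T@telemetry.state()['force'])
E
python3 st.py 45 2
```

```text
pos [ 476.1 -191.1  313.4] d [  4.9  -0.2 -10.9] rv [-0.0006 -0.0012  0.0012] F [ 1.35 -0.81 -1.32] 6.5333 tiplocal [-1.57 46.19 13.84]
n [-0.29004135 -0.05664104  0.95533649] -y [ 0.19166555 -0.9814603  -0.        ] Fstone [ 0.72793542 -1.05713253 -1.61018313]
```

>>> jog_arm --series '[[[2,0,-3],[0,0,0],0],[[3,0,-6],[0,0,0],0],[[4,0,-9],[0,0,0],0],[[4.9,-0.2,-10.9],[0,-0.001,0.001],0],[[4.9,-0.2,-10.9],[0,-0.001,0.001],0]]'

```text
time_s: 6.95
ee_pos: [481.1, -191.2, 301.8]
ee_rot: [-162.9, 0.1, -79.0]
force: [0.0, 0.1, -1.8]
gripper_width: 23.8
```

```bash
python3 st.py 45 -4;python3 -c "
from tgt import *
cap('wrist','w6');cap('side','s6');cap('scene','sc6')
delta([561,-221.2,10.95,62],45,12)
crop('w6',190,130,320,230,6,'d1')
crop('s6',295,190,405,290,6,'d2')
crop('sc6',110,110,215,195,6,'d3')
"
```

```text
pos [ 481.1 -191.2  301.8] d [ 1.7  0.3 -5. ] rv [-0.0011 -0.0013  0.    ] F [ 0.01  0.1  -1.8 ] 6.95 tiplocal [-0.41 45.31  1.28]
n [-0.29004135 -0.05664104  0.95533649] -y [ 0.19166555 -0.9814603  -0.        ] Fstone [-0.49947374  0.09709239 -1.72649346]
pos [ 481.1 -191.3  302.4] d [-4.3 -0.4  8.8] rv [-0.0006 -0.0003 -0.0016] F [ 0.13 -0.24 -0.71] 7.1 tiplocal [ 1.5  44.8   2.31]
```

View pics/d1.png

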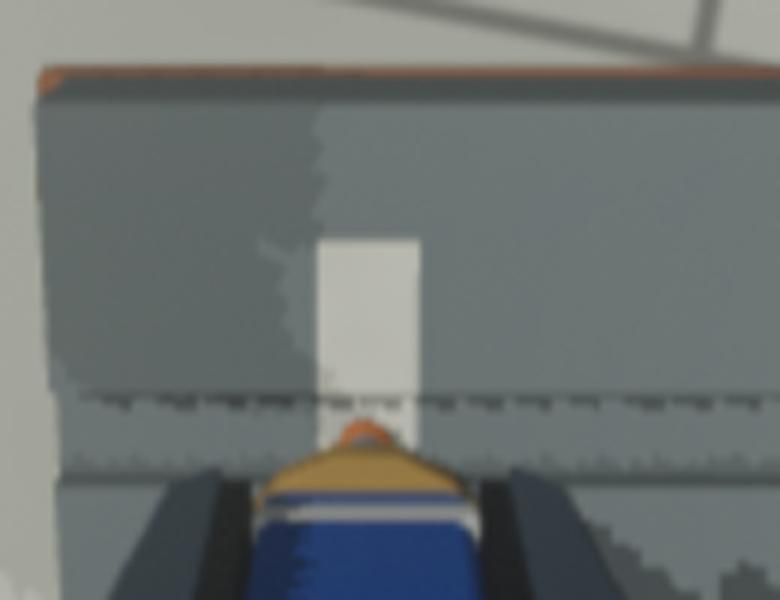

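View pics/d2.png

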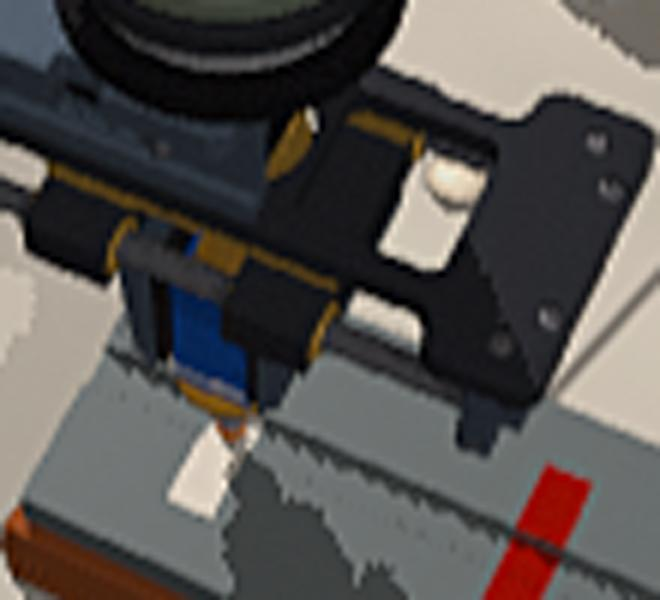

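View pics/d3.png

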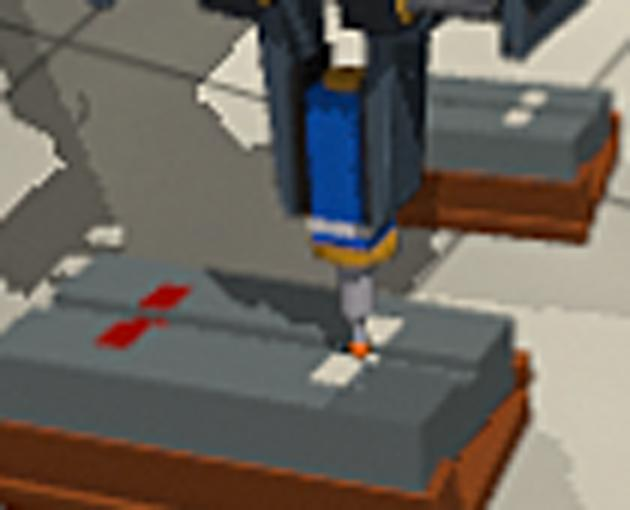

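```bash
python3 - <<'E'
from tgt import *
X,e=tri([('s6',A([(230,430)],295,190,6)[0]),('sc6',A([(360,350)],110,110,6)[0])])
print(X,e)
for P in ([559.43,-222.18,11.14,60.4],):
    R,c=stoneT(P); print(R.T@(X-c)+[0,0,1])
E
```

```text
[ 550.49002994 -177.54452374   61.36772343] [array([-0., -0.]), array([-0.,  0.])]
[ 0.14493857 45.52172019  1.9681313 ]
```

>>> jog_arm --series '[[[1,0.2,-1],[0,0,0],0],[[1.4,0.3,-2],[0,0,0],0],[[1.8,0.3,-3.2],[0,0,0],0],[[2.2,0.4,-4.4],[0,0,0],0],[[2.4,0.4,-5.4],[0,-0.001,0],0]]'

```text
time_s: 7.52
ee_pos: [483.5, -190.9, 297.1]
ee_rot: [-162.8, 0.0, -79.0]
force: [-0.4, 0.2, 1.2]
gripper_width: 23.9
```

```bash
python3 st.py 45 -4
```

```text
pos [ 483.5 -190.9  297.1] d [-0.8 -0.  -0.4] rv [-0.0004  0.001   0.    ] F [-0.36  0.23  1.15] 7.5167 tiplocal [ 1.12 44.9  -3.87]
n [-0.29004135 -0.05664104  0.95533649] -y [ 0.19166555 -0.9814603  -0.        ] Fstone [0.04828519 0.29185743 1.19080031]
```

>>> jog_arm --series '[[[0,0,0],[0,0,0],0],[[0,0,0],[0,0,0],0],[[0,0,0],[0,0,0],0],[[0,0,0],[0,0,0],0],[[0,0,0],[0,0,0],0]]'

```text
time_s: 7.93
ee_pos: [483.5, -190.9, 297.2]
ee_rot: [-162.7, 0.0, -79.0]
force: [-0.4, -0.2, 1.6]
gripper_width: 23.9
```

```bash
python3 st.py 45 -4;python3 -c "
from tgt import *
for i in range(3): cap('scene','sc7'); print(telemetry.state()['force'])
cap('wrist','w7');cap('side','s7')
crop('w7',190,130,320,230,6,'d1')
crop('s7',295,190,405,290,6,'d2')
crop('sc7',140,110,200,185,8,'d3')
"
```

```text
pos [ 483.5 -190.9  297.2] d [-0.8 -0.  -0.5] rv [-0.0004  0.001   0.0001] F [-0.41 -0.21  1.62] 7.9333 tiplocal [ 1.13 44.91 -3.79]
n [-0.29004135 -0.05664104  0.95533649] -y [ 0.19166555 -0.9814603  -0.        ] Fstone [ 0.05979501 -0.12581909  1.67603768]
[-0.91136202 -0.28353508  1.16017849]
[-1.37144742 -1.05502168  0.98594849]
[-0.64212725 -1.10154591  1.02666898]
```

View pics/d1.png

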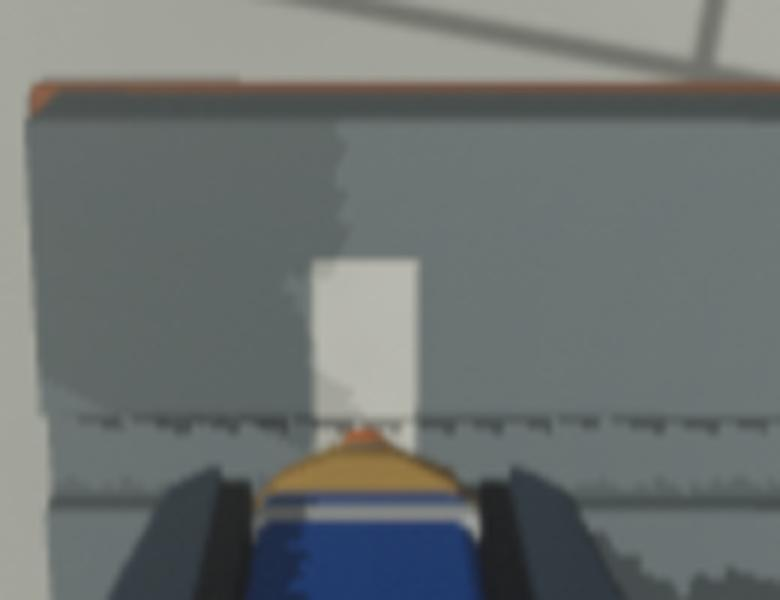

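View pics/d3.png

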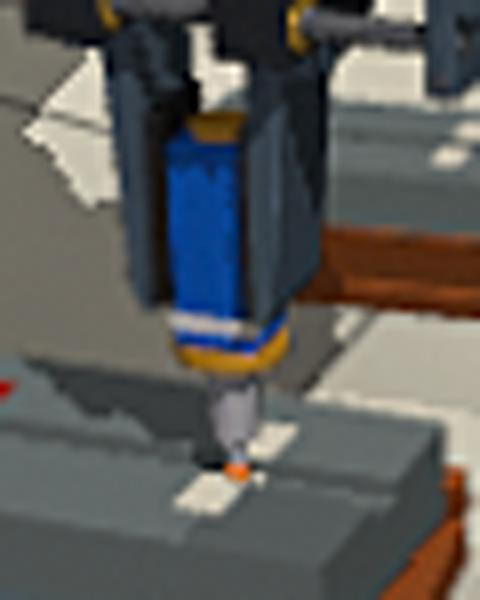

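>>> jog_arm --series '[[[0.4,-2,0],[0,0,0],0],[[1.1,-5.9,0],[0,0,0],0],[[1.9,-9.8,0],[0,0,0],0],[[2.6,-13.7,-0.1],[0,0,0],0],[[2.9,-15.7,-0.1],[0,0,0],0]]'

```text
time_s: 8.6
ee_pos: [486.6, -207.2, 297.0]
ee_rot: [-162.7, 0.0, -79.0]
force: [-1.2, 2.0, 1.5]
gripper_width: 24.1
```

```bash
python3 st.py 14 -4
```

```text
pos [ 486.6 -207.2  297. ] d [  2.1 -14.1  -0.3] rv [-0.0003  0.0012  0.0005] F [-1.17  1.95  1.48] 8.6 tiplocal [ 1.02 28.22 -3.96]
n [-0.29004135 -0.05664104  0.95533649] -y [ 0.19166555 -0.9814603  -0.        ] Fstone [-0.29892445  2.14134764  1.64606307]
```

>>> jog_arm --series '[[[0.5,-3,0],[0,0,0],0],[[1.1,-6.4,0],[0,0,0],0],[[1.8,-10,0],[0,0,0],0],[[2.4,-13.5,-0.1],[0,0.001,0],0],[[2.9,-16,-0.1],[0,0.001,0],0]]'

```text
time_s: 9.02
ee_pos: [489.6, -223.7, 296.9]
ee_rot: [-162.8, 0.0, -79.0]
force: [-1.1, 1.5, 1.0]
gripper_width: 24.0
```

>>> jog_arm --series '[[[0.5,-3,0],[0,0,0],0],[[1.1,-6.4,0],[0,0,0],0],[[1.8,-10,0],[0,0,0],0],[[2.5,-13.5,0],[0,0,0],0],[[3,-16,0],[0,0,0],0]]'

```text
time_s: 9.43
ee_pos: [492.7, -240.2, 296.9]
ee_rot: [-162.8, -0.0, -79.0]
force: [-1.4, 2.6, 0.6]
gripper_width: 23.5
```

```bash
python3 st.py -20 -4;python3 -c "
from tgt import *
cap('wrist','w8');cap('scene','sc8')
crop('w8',190,130,320,230,6,'d1')
crop('sc8',110,90,200,185,6,'d3')
"
```

```text
pos [ 492.7 -240.2  296.9] d [  2.5 -14.5  -0.1] rv [0.     0.0002 0.0007] F [-1.37  2.59  0.62] 9.4333 tiplocal [ 0.39 -5.33 -3.97]
n [-0.29004135 -0.05664104  0.95533649] -y [ 0.19166555 -0.9814603  -0.        ] Fstone [-0.62441271  2.80574083  0.83967795]
```

View pics/d1.png

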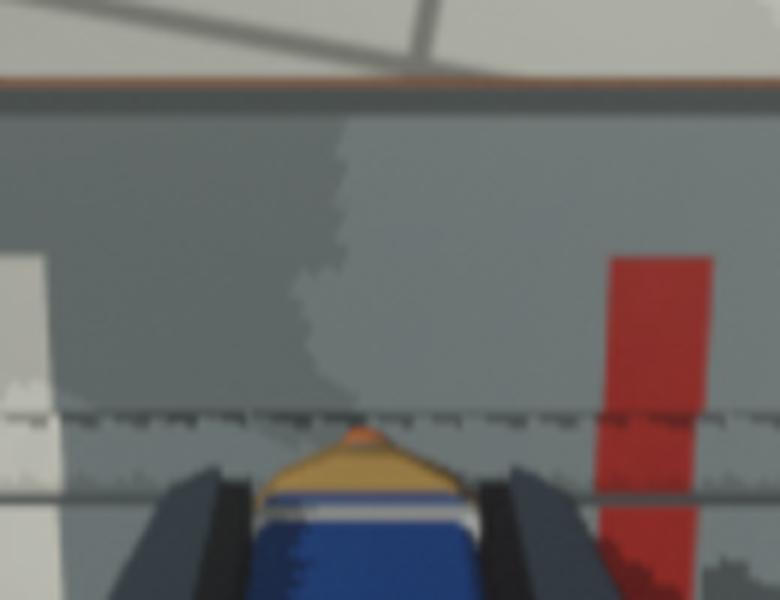

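View pics/d3.png

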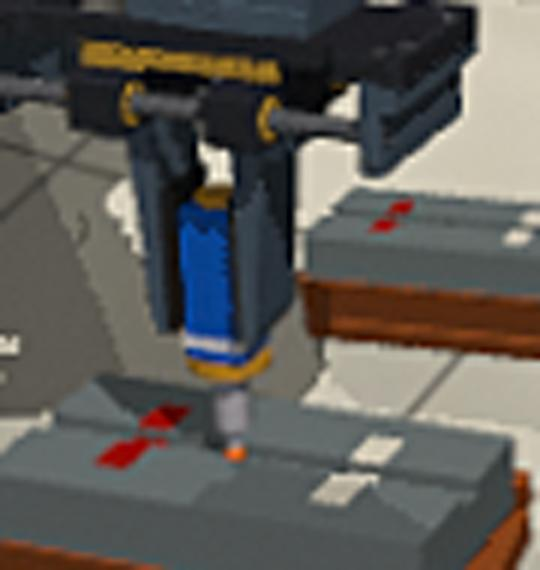

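>>> jog_arm --series '[[[0.5,-2.5,0],[0,0,0],0],[[1.2,-5.9,0],[0,0,0],0],[[1.9,-9.5,0],[0,0,0],0],[[2.5,-12.5,0],[0,0,0],0],[[3.1,-15.5,-0.1],[0,0,0],0]]'

```text
time_s: 9.95
ee_pos: [496.0, -256.4, 296.9]
ee_rot: [-162.8, -0.1, -79.0]
force: [-0.9, 1.8, 1.9]
gripper_width: 24.1
```

>>> jog_arm --series '[[[0.5,-2.8,0],[0,0,0],0],[[1.2,-5.9,0],[0,0,0],0],[[1.8,-9,0],[0,0,0],0],[[2.4,-12,0],[0,0,0],0],[[2.8,-14,-0.1],[0,0,0],0]]'

```text
time_s: 10.37
ee_pos: [498.9, -270.8, 296.8]
ee_rot: [-162.8, -0.1, -79.0]
force: [-1.0, 1.8, 1.7]
gripper_width: 23.8
```

```bash
python3 st.py -45 -4
```

```text
pos [ 498.9 -270.8  296.8] d [ 1.1 -8.4 -0.1] rv [0.0021 0.0013 0.0011] F [-0.97  1.77  1.71] 10.3667 tiplocal [  0.78 -37.2   -4.11]
n [-0.29004135 -0.05664104  0.95533649] -y [ 0.19166555 -0.9814603  -0.        ] Fstone [-0.08049648  1.92066322  1.81067751]
```

>>> jog_arm --series '[[[0.5,-2.6,0],[0,0,0],0],[[0.9,-5,0],[0.001,0.001,0.001],0],[[1.2,-6.8,0],[0.001,0.001,0.001],0],[[1.4,-7.7,-0.1],[0.002,0.001,0.001],0],[[1.4,-7.7,-0.1],[0.002,0.001,0.001],0]]'

```text
time_s: 10.78
ee_pos: [500.4, -278.9, 296.8]
ee_rot: [-162.8, -0.1, -79.0]
force: [-1.3, -0.3, 0.5]
gripper_width: 23.8
```

>>> jog_arm --series '[[[0,0,0],[0,0,0],0],[[0,0,0],[0,0,0],0],[[0,0,0],[0,0,0],0],[[0,0,0],[0,0,0],0],[[0,0,0],[0,0,0],0]]'

```text
time_s: 11.2
ee_pos: [500.4, -279.0, 296.8]
ee_rot: [-162.8, -0.1, -79.0]
force: [-1.9, 0.6, 0.9]
gripper_width: 24.0
```

```bash
python3 st.py -45 -4;python3 -c "
from tgt import *
cap('wrist','w9');cap('scene','sc9');cap('side','s9')
crop('w9',190,130,320,230,6,'d1')
crop('sc9',90,90,190,185,6,'d3')
crop('s9',320,220,430,320,6,'d2')
"; python3 st.py -45 -4
```

```text
pos [ 500.4 -279.   296.8] d [-0.4 -0.2 -0.1] rv [0.0013 0.0008 0.0002] F [-1.93  0.63  0.86] 11.2 tiplocal [  0.56 -45.24  -4.08]
n [-0.29004135 -0.05664104  0.95533649] -y [ 0.19166555 -0.9814603  -0.        ] Fstone [-1.44086565  0.99236964  1.3488744 ]
pos [ 500.4 -279.   296.8] d [-0.4 -0.2 -0. ] rv [0.0012 0.0008 0.0003] F [-1.76  0.13  2.07] 11.35 tiplocal [  0.56 -45.2   -4.09]
n [-0.29004135 -0.05664104  0.95533649] -y [ 0.19166555 -0.9814603  -0.        ] Fstone [-1.01342142  0.46348599  2.48435513]
```

View pics/d1.png

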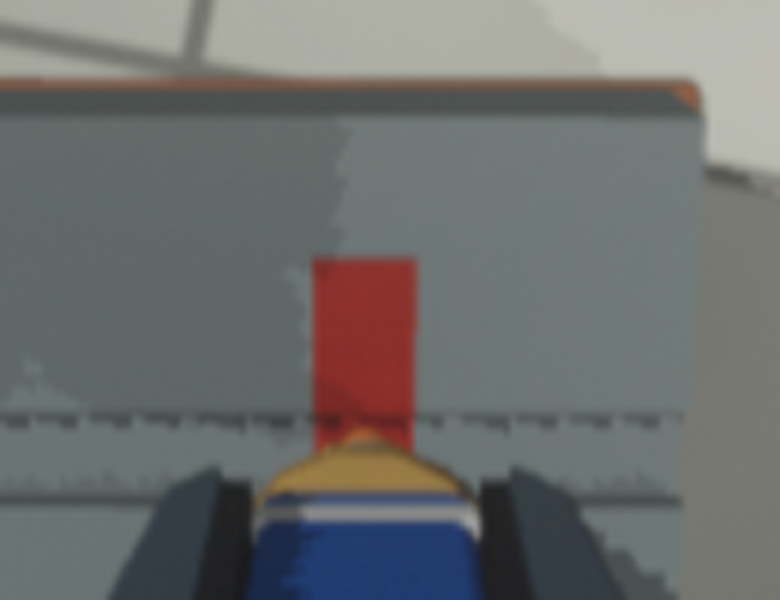

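View pics/d3.png

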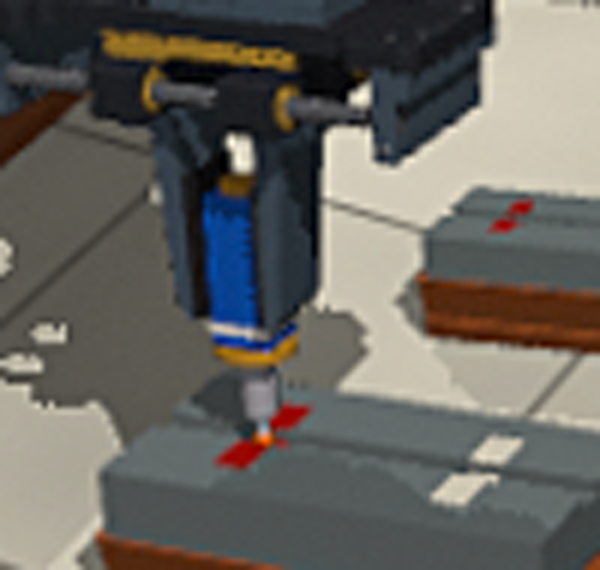

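View pics/d2.png

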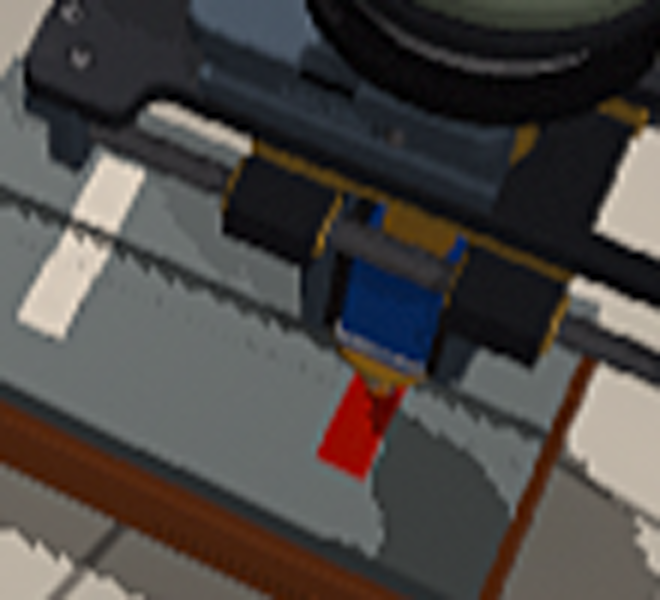

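```bash
python3 -c "
from workcell import env
print(env.job_done())"
```

```text
the job is handed in; nothing more can be done
None
```

I took the larger blue gauge out of its stand and drew its tip along the groove of the larger stone, from the white mark to the red mark. I then handed the job in with the gauge still held at rest on the red mark. The clock read 11.4 s at hand-in.

**Last checks:**
- **Position:** the measured arm pose puts the tip at stone y = -45.2 mm and 0.6 mm off the groove's centre line. The wrist picture shows the tip centred on the red bar.
- **Square to the face:** the gripper is within about 0.1° of the face normal I fitted. I have no separate check of the gauge itself at the end. After the lift, its tip was within about 1 px of where a straight grip would put it.
- **Plunger:** the pose gives about 4 mm pushed in, well short of the 12 mm stop. Contact force, after taking off the gauge's weight, was about 2.5–3.5 N, and single readings scatter by about 1 N.
- **Speed:** moves along the groove averaged about 40 mm/s by the reported poses. I did not sample the speed within each move.
- **Tip contact:** height read -3.8 to -4.1 mm wherever I checked along the draw, so the tip should have stayed in touch throughout.

**What disagreed:**
- The scene and side cameras differed from the arm's own position by about 2–3 mm near the stone, and the wrist camera by about 1.5 mm. I corrected for this by comparing the tip with the groove in each view.
- The views still differed by about 1.7 mm on where the tip sat across the groove, so I steered between them. The tip has 3 mm of room on each side.

I did not touch the bowl, the baduk stones or the ring, but I took no final picture to check them.

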